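# Hold a sample tube pressed on the touch-run vortex mixer

## Task

Mix the sample: lift the centrifuge tube with the yellow disc on its green cap out of the wire rack, set its foot upright in the black rubber cup of the vortex mixer and, with the tube, press the spring-loaded cup down about halfway (7 mm of its 14 mm travel), never all the way to its stop. Hold it steady there for three seconds and finish while still gripping the tube and holding the cup pressed: do not let go or lift. Leave the two plain tubes and the two small dropper bottles where they are.

Things in the scene. Friction and masses are not known exactly. Their poses are not given: they have to be found in the camera images.
- sample_tube: the tube to mix: closed 50 ml centrifuge tube, 118 mm tall, body 30 mm in diameter with a conical foot, green screw cap 34 mm in diameter from 105 to 118 mm height, a yellow disc 27 mm across on top of the cap. About 30 g. Origin at the centre of the foot's underside, z along the tube to the cap. It stands upright in one of three cells of the wire rack; which one varies. Best gripped round the cap, the fingers closing across the rack's row of tubes.
- plain_tube_a: bystander: same kind of tube, plain green cap without disc, in another cell of the same row. Origin at its foot.
- plain_tube_b: bystander: same kind of tube, plain green cap without disc, in another cell of the same row. Origin at its foot.
- rack: fixed stainless wire rack, 272 mm along its x, 122 mm along its y, 78 mm tall, origin at the centre of its underside, standing to the left of the blue tip box. The three tubes stand in its middle row (y = 0) at x = -75, 0 and +75 mm, feet 8 mm above the table, in square cells 31 mm wide (0.5 mm play each side), so the caps are at 113 to 126 mm above the table. Pull the tube straight up about 80 mm to clear it. The cells at either side of the row are empty.
- mixer: fixed white vortex mixer on a grey base to the right of the blue tip box, 134 mm along its x, 112 mm along its y, body 67 mm tall; its front with a black dial and a green rocker faces its -x. Origin at the centre of its underside. The cup stands on it 8 mm behind the centre (+x).
- cup_floor (a point): centre of the inner floor of the black rubber cup, on the cup's vertical axis, 93 mm above the table when not pressed; moves down with the cup. The cup is open at the top: inner diameter about 37 mm at the rim, narrowing towards the floor, 18 mm deep; the tube's foot stands on this floor.
- cup_press (a joint): downward travel of the spring-loaded cup in m: 0 at rest (up), 0.014 at its stop. Spring: about 2 N to start it moving and 0.6 N more per mm (about 6 N at 7 mm, 10 N at the stop); it springs back up when let go. The tube's own weight does not move it.
- tip_box: fixed obstacle between the rack and the mixer: blue pipette tip box, 85 mm along its x, 122 mm along its y, with its clear lid standing open at its far side, the lid's edge reaching 150 mm above the table: carry the tube with its foot higher than that (180 mm, say) or round the front. Origin at the centre of its underside.
- dropper_blue: bystander: small capped dropper bottle with pale blue contents, 34 mm diameter, 62 mm tall, loose on the table behind the tip box; origin at its underside
- dropper_red: bystander: small capped dropper bottle with pale red contents, 34 mm diameter, 62 mm tall, loose on the table behind the tip box; origin at its underside
Not all that is in view belongs to the job. What is shaped like the mixer but turquoise is not meant.

How it is judged (in metres and radians):
On the way, in this order (a step that is already met when the one before it is completed fails the run):
1. the sample tube is lifted clear of the rack in the gripper (height (world z) of sample_tube above 0.08 m and contact force between the fingers and sample_tube above 1 N and contact force between sample_tube and rack below 0.1 N), for 0.1 s.
2. the tube, upright in the cup, presses the cup to about half travel (4 to 10 mm) for three seconds (value of joint cup_press between 0.004 and 0.01 m and distance between sample_tube and cup_floor below 0.012 m and angle between sample_tube's own z axis and vertical below 0.2 rad and contact force between sample_tube and mixer above 1.5 N and contact force between the fingers and sample_tube above 1 N and contact force between the arm and mixer below 0.5 N), for 2.5 s.
At the end, for the whole second after the job is handed in: The gripper still holds the sample tube upright (0.2 rad) in the mixer cup, foot within 12 mm of its floor centre, at rest, keeping the cup pressed 4 to 10 mm; the robot does not touch the mixer; plain tubes and dropper bottles within 20 mm of their starts (all of step 2 and linear speed of sample_tube below 0.02 m/s and distance of each of plain_tube_a, plain_tube_b, dropper_blue, dropper_red from where it was at the start of the episode below 0.02 m); the arm keeps its last pose, push and grip.
It fails at once if the cup is pushed down to its stop (more than 13.3 mm) (value of joint cup_press above 0.0133 m).
It fails at once if a plain tube or a dropper bottle is disturbed (more than 20 mm) (distance of any of plain_tube_a, plain_tube_b, dropper_blue, dropper_red from where it was at the start of the episode above 0.02 m).
It fails at once if the robot presses the mixer or its cup itself instead of with the tube (contact force between the arm and mixer above 3 N).
It also fails if it takes over 54 s, if anything falls off the work surface, if the arm or the gripper's body presses on something with over 40 N, if the wrist force passes 120 N, or if a joint passes its speed limit or range.

## Robot

A 6-joint arm with a two-finger parallel gripper is mounted at the origin on a cart in front of the work surface, level with it; the furniture and walls round the work are solid. World frame = base frame: x ahead of the robot, y to its left, z up, the work surface at z = 0. Lengths are in mm, angles in degrees, forces in N, time in s.
With the tool pointing down it reaches from about 350 to 850 mm from the base axis. Payload 8.1 kg.
Tool frame: the origin (TCP) lies between the finger pads; the fingertips stand 11 mm ahead of it and the grasp point (between the pads) lies 8 mm behind it; z points along the fingers, y is the line along which they close (so a half turn about z gives the same grasp; the last joint's range is limited). The gripper opens to 85 mm and grips with 20 to 120 N. Pads are 22 mm wide; open, the fingers measure 114 mm over their backs; the gripper's body (76 mm by 85 mm) begins 54 mm behind the grasp point. The pads swing forward as they close: fully open they stand 13 mm farther back than shut.
Start: joints at [-75.424, 7.471, 85.268, -0, 87.261, -4.893], TCP at [199.999, -565.69, 242.292] pointing down, gripper open.
Joint ranges: [-169.43, 169.43], [-51.17, 129.36], [1.28, 143.12], [-76.62, 256.62], [0, 156.53], [-152.29, 152.29]. Speed limits (degrees/s): [136.94, 136.94, 159.86, 180, 180, 180].

## Interface

Orientations are given as [roll, pitch, yaw] about the fixed x, y, z axes, in that order (R = Rz(yaw) Ry(pitch) Rx(roll)).
In Python, from bench import r, snapshot, get_calibration gives the robot as it stands.
- The arm moves only by the tool step_arm, never from a script. Its argument "rows" is a list of rows, each a list of 2 entries, a list of its own where there are three numbers: the shift along the tool's x, y, z in mm, then the turn about the tool's z in degrees. In form: [[[tx, ty, tz], yaw], ...]. A call has 1 to 12 rows; each row is the pose to reach, as a shift and turn from the pose commanded when the call began, along the tool's axes at that moment; what a row does not reach only later rows make up. A row lasts 1/10 s, in which the tool goes at most 50 mm and 8.59 degrees, less where a joint would pass 70% of its speed; a pose out of reach is approached as far as the arm can. A call with a gripper value outside its range is refused whole. "fingers" is the opening, from 0 (shut) to 1 (fully open), set as the call begins (left out, the last holds). The fingers move at their own pace and stop on an object; "squeeze" is the grip in N (left out, the last holds). Time passes only in rows, so rows that repeat a pose let the fingers close. It gives the time, the measured TCP pose, the force, the opening and the grip force at its end, in the units of the state.
- r.sense(): the state, without advancing time (a new reading comes with each control period).
- snapshot(name): name is "side" or "top" or "wrist"; returns the picture (420x560x3 uint8, blue, green, red); there is no depth.
- get_calibration(name): a dict with "fovy" (degrees; the focal length in pixels is half the picture's height over the tangent of half this angle, whatever the lens; pixels are square), "cx", "cy" (the principal point, pixels), "eye" and "orientation" of the camera in the world. Camera axes: x right, y up, looking along -z (the intrinsics and any distortion apply to the point x, -y, -z); pixel columns grow to the right and rows downward; lengths in mm; the calibration is good to about 2 mm. A picture is of the moment at which its call begins: read the wrist's pose just before it. get_calibration takes no time and is no camera call; for the wrist camera it gives the pose at the moment of the call.
- r.hand_in(): hands the job in; it is judged then, once.
The state is a dict: "time": time; "joint_pos": joint angles; "qd": joint speeds; "joint_efforts": joint torques, N m; "tool_pos": TCP position; "tcp_rot": TCP orientation; "ft_force": force on the tool from outside, world axes, zero at the start; "wrist_torque": the same for the moment, N m; "finger_gap": finger opening in mm; "grip_force": force on a finger pad.
Only numpy, scipy, OpenCV 4.12 (cv2) and the standard library are available. Lean on these libraries where they do the work, as an engineer would, in place of code of your own. Each camera call takes 0.05 s, during which the arm holds its last target. There are 200 camera calls.

## Working session

There is one attempt and no reset: what is moved stays moved. The work goes in short steps, Python scripts to look and compute and a tool call to move; the robot and the scene stay as the last step left them, time stands still between calls to the robot, and variables do not carry over. Pictures are saved under pics/ and viewed, at most 10 in all, crops included, and the job is handed in when it is done.

Besides the shell and the picture viewer there is one more tool, called after "Request:" in YAML: its name, and indented under it one key for each argument. step_arm: Moves the arm, as the interface text tells. Its arguments: {"type":"object","properties":{"rows":{"type":"array"},"fingers":{"type":"number"},"squeeze":{"type":"number"}},"required":["rows"]}

```bash
mkdir -p pics && cat > h.py <<'E'
from bench import r, snapshot, get_calibration
import numpy as np, cv2
E
python3 - <<'E'
from h import *
print(r.sense())
for n in("side","top","wrist"):
    c=get_calibration(n); print(n,c); cv2.imwrite(f"pics/{n}0.png",snapshot(n))
a=[cv2.imread(f"pics/{n}0.png") for n in("side","top")]
E
```

```text
{'time': 0.0, 'joint_pos': array([-7.54222446e+01,  7.51517801e+00,  8.53305082e+01,  4.00549234e-04,
        8.72608742e+01, -4.89468444e+00]), 'qd': array([ 0.03175689,  0.04965038, -0.10040754, -0.06968659,  0.07049096,
       -0.01826976]), 'joint_efforts': array([-1.17584143e-03, -5.69377434e+01, -5.00565755e+01, -3.09770394e-04,
        1.44700654e-02,  1.03114125e-06]), 'tool_pos': array([ 199.88455625, -565.16007865,  241.23190122]), 'tcp_rot': array([-1.79893862e+02, -9.49080768e-03,  1.94724116e+01]), 'ft_force': array([0.05936061, 0.06484198, 0.50554062]), 'wrist_torque': array([-0.00703992, -0.00238485,  0.01184089]), 'grip_force': 0.0, 'finger_gap': 85.7846656737328}
side {'fovy': 49.69884390235366, 'cx': 274.0314421885678, 'cy': 212.14617860550226, 'eye': array([ 615.09482635, 1010.18120682,  960.5615001 ]), 'orientation': array([ 52.67944997,  -0.86940495, 174.94679038])}
top {'fovy': 43.33922860668764, 'cx': 286.1591321514452, 'cy': 207.889999571145, 'eye': array([ 365.26585738,  -80.88972838, 1624.03509132]), 'orientation': array([  5.19261565,  -0.15393131, -90.4631031 ])}
wrist {'fovy': 62.040778898221866, 'cx': 282.08170301309235, 'cy': 206.06427633251033, 'eye': array([ 276.74095658, -538.52701283,  372.72125901]), 'orientation': array([-1.83611869e+01,  4.98245021e-02, -7.05932924e+01])}
```

View pics/top0.png

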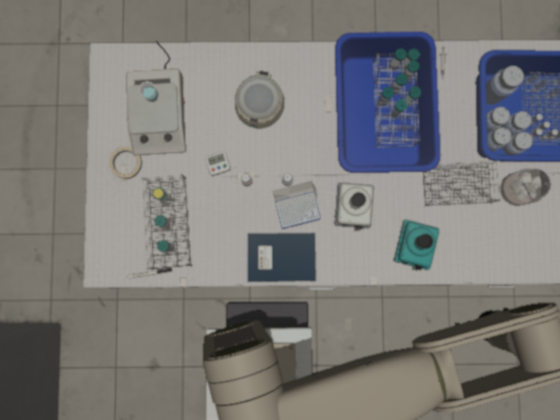

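View pics/side0.png

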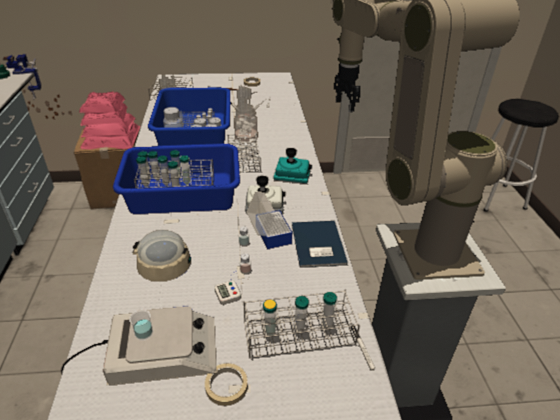

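Top view candidates: capped tubes at (158,193) with yellow disc, (160,220) and (163,246) plain; the tubes in the blue tub at about (400,85) are not in the rack. Mixer: white at (356,203), versus turquoise at (417,245), which is not meant. I choose the yellow disc and the white mixer.

```bash
cat >> h.py <<'E'
from scipy.spatial.transform import Rotation as R
def ray(c,u,v):
    f=210/np.tan(np.radians(c["fovy"]/2))
    d=R.from_euler("xyz",c["orientation"],degrees=True).apply([(u-c["cx"])/f,-(v-c["cy"])/f,-1])
    return np.array(c["eye"]),d
def onz(c,u,v,z):
    e,d=ray(c,u,v); return e+d*(z-e[2])/d[2]
def tri(r1,r2):
    A=0;b=0
    for e,d in(r1,r2):
        d=d/np.linalg.norm(d);P=np.eye(3)-np.outer(d,d);A=A+P;b=b+P@e
    return np.linalg.solve(A,b)
def blobs(im,lo,hi,box,amin=8):
    x0,y0,x1,y1=box
    m=cv2.inRange(cv2.cvtColor(im,cv2.COLOR_BGR2HSV),lo,hi)[y0:y1,x0:x1]
    n,l,s,c=cv2.connectedComponentsWithStats(m)
    return [(s[i,4],c[i]+[x0,y0],s[i,:4]+[x0,y0,0,0]) for i in range(1,n) if s[i,4]>=amin]
E
python3 - <<'E'
from h import *
t,s=cv2.imread("pics/top0.png"),cv2.imread("pics/side0.png")
ct,cs=get_calibration("top"),get_calibration("side")
yt=blobs(t,(18,90,90),(35,255,255),(140,170,190,280));ys=blobs(s,(18,110,90),(35,255,255),(240,285,350,330))
print(yt,ys)
a=max(yt,key=lambda b:b[0])[1];b=max(ys,key=lambda b:b[0])[1]
print("disc",onz(ct,*a,126),onz(cs,*b,126),tri(ray(ct,*a),ray(cs,*b)))
for g in blobs(t,(65,60,30),(95,255,200),(140,205,190,280)): print("green",g,onz(ct,*g[1],126))
for g in blobs(s,(65,60,30),(95,255,200),(250,280,350,330)): print("greenS",g,onz(cs,*g[1],120))
for k in blobs(t,(0,0,0),(180,255,60),(335,180,378,232),15): print("cup",k,onz(ct,*k[1],111))
for k in blobs(s,(0,0,0),(180,255,60),(245,170,285,210),15): print("cupS",k,onz(cs,*k[1],105))
c=np.hstack([cv2.resize(t[165:285,130:210],None,fx=4,fy=4),cv2.resize(t[175:235,330:400],None,fx=6,fy=8)])
cv2.imwrite("pics/c1.png",c)
E
```

```text
[(np.int32(68), array([157.94117647, 192.97058824]), array([154, 189,   9,   9]))] [(np.int32(93), array([269.4516129, 303.7311828]), array([264, 299,  12,  10]))]
disc [546.94940905 279.24662893 126.        ] [548.94324436 281.06389377 126.        ] [547.99306754 279.58027342 124.07387814]
green (np.int32(88), array([160.01136364, 220.68181818]), array([155, 216,  11,  10])) [467.72117202 272.27823574 126.        ]
green (np.int32(92), array([162.81521739, 245.48913043]), array([158, 241,  11,  10])) [397.40842744 263.41122075 126.        ]
greenS (np.int32(137), array([329.68613139, 297.9270073 ]), array([324, 292,  13,  13])) [399.45854411 268.36279765 120.        ]
greenS (np.int32(142), array([301.35915493, 301.98591549]), array([295, 296,  14,  13])) [470.70611298 276.11080282 120.        ]
greenS (np.int32(53), array([269.13207547, 309.20754717]), array([263, 304,  14,   9])) [550.59312217 292.75449299 120.        ]
cup (np.int32(99), array([357.98989899, 199.19191919]), array([353, 194,  11,  11])) [ 526.26015386 -293.13152596  111.        ]
cupS (np.int32(21), array([279.66666667, 174.04761905]), array([276, 172,   9,   4])) [ 464.25525494 -324.37971832  105.        ]
cupS (np.int32(127), array([262.1023622 , 182.60629921]), array([257, 176,  11,  16])) [ 529.19338972 -274.51599473  105.        ]
cupS (np.int32(16), array([278.5625, 179.375 ]), array([274, 178,  11,   3])) [ 471.37469305 -290.8130317   105.        ]
cupS (np.int32(24), array([282.54166667, 197.04166667]), array([282, 192,   3,  15])) [ 468.50105913 -185.60966138  105.        ]
```

View pics/c1.png

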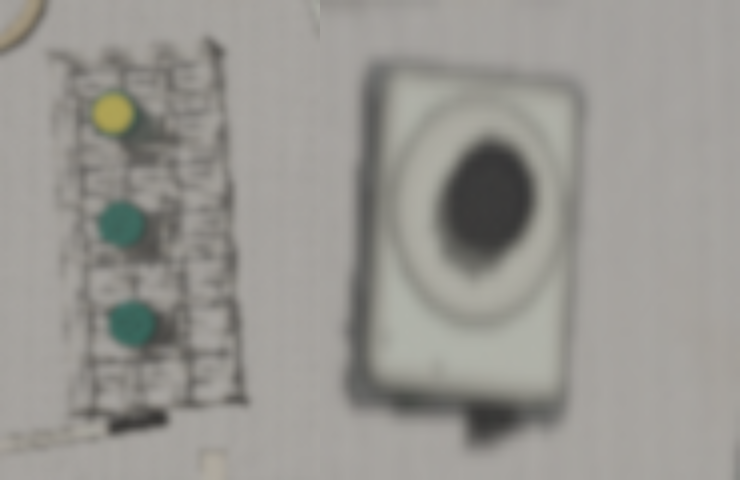

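The crop shows the yellow disc on the end tube of the row at far +x (crop 115,113 = top view 158,193), with the two plain caps next to it. The black cup is on the white mixer, at crop (487,195). The row points at about 6° yaw, so the tool yaw should be about 6°. I'm moving over the tube.

Request:
step_arm:
  rows:
    - [[15,-17,0],-2]
    - [[45,-50,0],-6]
    - [[76,-85,0],-10]
    - [[107,-119,0],-13.4]
    - [[138,-154,0],-13.4]
    - [[169,-188,0],-13.4]
    - [[200,-223,0],-13.4]
    - [[231,-258,0],-13.4]
    - [[262,-292,0],-13.4]
    - [[287,-320,0],-13.4]
    - [[300,-335,0],-13.4]
    - [[305,-340,0],-13.4]
  fingers: 1

```text
time: 1.35
tool_pos: [374.7, -141.6, 242.2]
tcp_rot: [-180.0, -0.0, 33.0]
ft_force: [0.2, -0.3, 0.3]
finger_gap: 85.2
grip_force: 0.0
```

Request:
step_arm:
  rows:
    - [[18,-12,0],3]
    - [[53,-37,0],10]
    - [[91,-63,0],17]
    - [[129,-89,0],24]
    - [[167,-116,0],26.9]
    - [[205,-142,0],26.9]
    - [[243,-168,0],26.9]
    - [[281,-195,0],26.9]
    - [[319,-221,0],26.9]
    - [[350,-242,0],26.9]
    - [[368,-255,0],26.9]
    - [[374.4,-259.3,0],26.9]

```text
time: 2.55
tool_pos: [548.5, 278.6, 241.2]
tcp_rot: [180.0, 0.1, 6.0]
ft_force: [-0.9, -1.0, -0.3]
finger_gap: 85.2
grip_force: 0.0
```

```bash
python3 - <<'E'
from h import *
s=r.sense();print(s["time"],s["tool_pos"],s["tcp_rot"])
c=get_calibration("wrist");im=snapshot("wrist");cv2.imwrite("pics/w1.png",im)
print(c)
for b in blobs(im,(18,90,90),(35,255,255),(0,0,560,420),100): print(b,onz(c,*b[1],126))
for b in blobs(im,(65,60,30),(95,255,200),(0,0,560,420),300): print(b,onz(c,*b[1],126))
E
```

```text
2.55 [548.53768461 278.62912368 241.24712108] [1.79984065e+02 6.64509464e-02 6.04310051e+00]
{'fovy': 62.040778898221866, 'cx': 282.08170301309235, 'cy': 206.06427633251033, 'eye': array([629.68256402, 287.08838824, 372.53857104]), 'orientation': array([-1.84247943e+01, -5.44708780e-02, -8.40197897e+01])}
(np.int32(986), array([280.46653144, 202.74442191]), array([263, 186,  36,  35])) [550.4799708  279.76048865 126.        ]
(np.int32(446), array([281.11210762, 191.57847534]), array([259, 177,  44,  45])) [559.09469652 280.1738406  126.        ]
(np.int32(1348), array([277.83827893, 290.63204748]), array([258, 270,  41,  42])) [475.91066986 274.19779593 126.        ]
(np.int32(1178), array([279.0704584 , 359.42020374]), array([261, 340,  38,  39])) [407.62590948 266.23021027 126.        ]
```

View pics/w1.png

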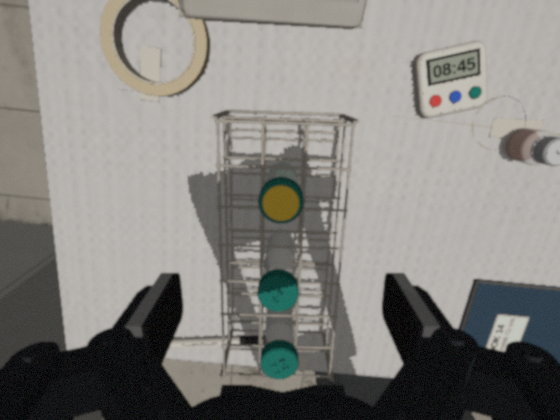

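The yellow disc is at (280,203) in the wrist view, centred between the fingers and giving about (550,280). The plain caps are at (278,291) and (279,359). I'm descending to the cap.

Request:
step_arm:
  rows:
    - [[1,-1.2,10],0]
    - [[1,-1.2,30],0]
    - [[1,-1.2,55],0]
    - [[1,-1.2,80],0]
    - [[1,-1.2,100],0]
    - [[1,-1.2,115],0]
    - [[1,-1.2,124],0]
    - [[1,-1.2,129],0]
    - [[1,-1.2,130],0]
    - [[1,-1.2,130],0]

```text
time: 3.6
tool_pos: [549.4, 278.9, 113.2]
tcp_rot: [-180.0, -0.1, 6.0]
ft_force: [-0.4, -1.6, -0.1]
finger_gap: 85.3
grip_force: 0.0
```

Request:
step_arm:
  rows:
    - [[0,0,0],0]
    - [[0,0,0],0]
    - [[0,0,0],0]
    - [[0,0,0],0]
    - [[0,0,0],0]
    - [[0,0,0],0]
    - [[0,0,0],0]
    - [[0,0,0],0]
    - [[0,0,0],0]
    - [[0,0,0],0]
  fingers: 0
  squeeze: 50

```text
time: 4.6
tool_pos: [549.1, 278.9, 112.6]
tcp_rot: [-180.0, -0.0, 6.0]
ft_force: [0.2, -0.7, 4.0]
finger_gap: 31.8
grip_force: 49.5
```

Request:
step_arm:
  rows:
    - [[0,0,-3],0]
    - [[0,0,-10],0]
    - [[0,0,-20],0]
    - [[0,0,-32],0]
    - [[0,0,-45],0]
    - [[0,0,-60],0]
    - [[0,0,-75],0]
    - [[0,0,-90],0]
    - [[0,0,-105],0]
    - [[0,0,-117],0]
    - [[0,0,-125],0]
    - [[0,0,-125],0]

```text
time: 5.8
tool_pos: [549.5, 279.1, 239.0]
tcp_rot: [-180.0, -0.1, 6.0]
ft_force: [0.2, 0.6, 0.5]
finger_gap: 31.2
grip_force: 49.5
```

```bash
python3 - <<'E'
from h import *
s=r.sense();print(s["time"],s["tool_pos"],s["tcp_rot"],s["finger_gap"],s["ft_force"])
ct,cs=get_calibration("top"),get_calibration("side")
t,q,w=snapshot("top"),snapshot("side"),snapshot("wrist")
cv2.imwrite("pics/s2.png",np.hstack([cv2.resize(q[140:340,190:370],(400,444)),cv2.resize(w,(390,292))[:292].copy() if 0 else cv2.copyMakeBorder(cv2.resize(w,(390,292)),0,152,0,0,cv2.BORDER_CONSTANT)]))
E
```

```text
5.8 [549.49208354 279.07341492 238.97999549] [-1.79963519e+02 -1.26850470e-01  5.96772871e+00] 31.246145335177488 [0.17156248 0.6232194  0.49340063]
```

View pics/s2.png

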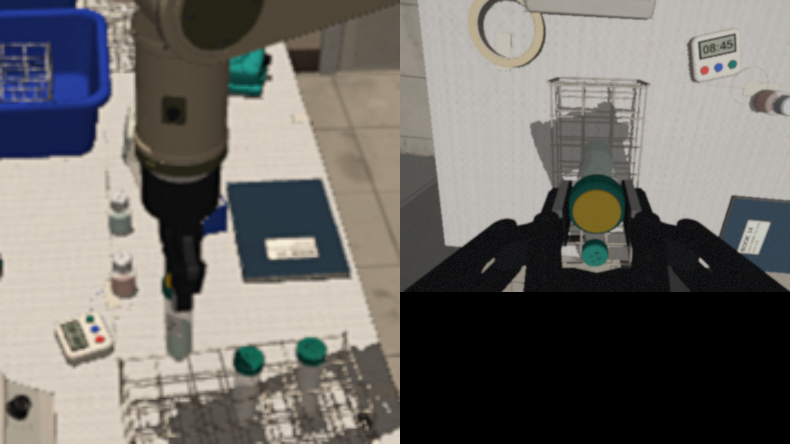

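The tube is held upright with its foot clear of the rack. The plain tubes and the droppers are unmoved. Next I raise it and carry it over the tip box, stopping short of the mixer to look.

Request:
step_arm:
  rows:
    - [[0,0,-10],0]
    - [[0,0,-25],0]
    - [[0,0,-40],0]
    - [[-3,10,-52],0]
    - [[-8,30,-58],0]
    - [[-15,60,-60],0]
    - [[-25,95,-60],0]
    - [[-35,135,-60],0]
    - [[-45,175,-60],0]
    - [[-55,215,-60],0]
    - [[-65,255,-60],0]
    - [[-75,295,-60],0]

```text
time: 7.15
tool_pos: [504.4, -24.5, 298.8]
tcp_rot: [180.0, -0.1, 6.0]
ft_force: [0.9, -0.9, -0.7]
finger_gap: 31.7
grip_force: 49.5
```

Request:
step_arm:
  rows:
    - [[-10,40,0],0]
    - [[-20,80,0],0]
    - [[-30,120,0],0]
    - [[-40,160,0],0]
    - [[-50,198,0],0]
    - [[-58,230,0],0]
    - [[-64,252,0],0]
    - [[-68,265,0],0]
    - [[-70,272,0],0]
    - [[-70,273,0],0]
    - [[-70,273,0],0]
    - [[-70,273,0],0]

```text
time: 8.35
tool_pos: [464.1, -300.2, 297.4]
tcp_rot: [-180.0, -0.0, 6.0]
ft_force: [0.4, 0.4, -0.1]
finger_gap: 31.6
grip_force: 49.5
```

```bash
python3 - <<'E'
from h import *
s=r.sense();print(s["time"],s["tool_pos"],s["tcp_rot"],s["finger_gap"])
c=get_calibration("wrist");w=snapshot("wrist");q=snapshot("side")
cv2.imwrite("pics/w3.png",w);cv2.imwrite("pics/s3.png",q)
z=s["tool_pos"][2]+13.4
for b in blobs(w,(18,90,90),(35,255,255),(0,0,560,420),300): print("disc",b,onz(c,*b[1],z))
for b in blobs(w,(0,0,0),(180,255,70),(0,0,560,420),400): print("dark",b,onz(c,*b[1],111))
cv2.imwrite("pics/v3.png",np.hstack([w[:420,80:480],cv2.resize(q[100:300,200:340],(400,420))]))
E
```

```text
8.35 [ 464.05902076 -300.23265183  297.4442709 ] [-1.79991790e+02 -1.25165823e-02  6.03924720e+00] 31.64523713860982
disc (np.int32(3399), array([282.13680494, 303.71403354]), array([248, 273,  70,  62])) [ 465.96588009 -300.2079755   310.8442709 ]
dark (np.int32(1735), array([283.12795389, 107.95158501]), array([261,  84,  46,  48])) [ 530.47891975 -294.45679156  111.        ]
dark (np.int32(1144), array([149.10052448, 243.69842657]), array([117, 204,  61,  70])) [ 387.25213948 -175.59815044  111.        ]
dark (np.int32(1766), array([450.91676104, 247.50339751]), array([424, 223,  54,  49])) [ 414.3819907  -475.18722472  111.        ]
dark (np.int32(45624), array([255.36329563, 358.03316237]), array([  4, 252, 556, 168])) [ 258.65809402 -291.89734563  111.        ]
```

View pics/v3.png

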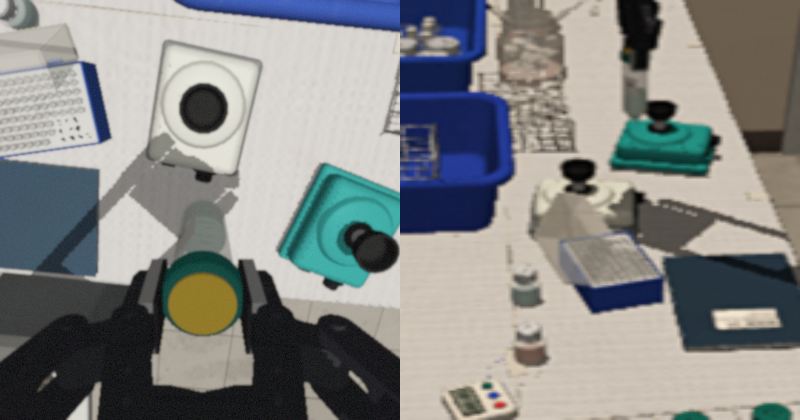

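The wrist view shows the white mixer's cup at (283,108), about (530,-294). The yellow disc is at (282,304), so the tube axis is about 2 mm ahead of the TCP. The turquoise mixer is off to the right. I'm moving closer and lower, then will look again.

Request:
step_arm:
  rows:
    - [[5,0,5],0]
    - [[15,-0.5,15],0]
    - [[27,-1,30],0]
    - [[37,-1.5,44],0]
    - [[43,-1.5,54],0]
    - [[43.4,-1.5,57],0]
    - [[43.4,-1.5,57],0]
    - [[43.4,-1.5,57],0]
    - [[43.4,-1.5,57],0]
    - [[43.4,-1.5,57],0]

```text
time: 9.45
tool_pos: [506.8, -295.6, 241.2]
tcp_rot: [179.9, -0.1, 5.9]
ft_force: [0.1, -0.4, -0.2]
finger_gap: 32.2
grip_force: 49.5
```

```bash
python3 - <<'E'
from h import *
s=r.sense();print(s["time"],s["tool_pos"],s["tcp_rot"],s["finger_gap"])
c=get_calibration("wrist");w=snapshot("wrist");q=snapshot("side");print(c["eye"])
cv2.imwrite("pics/w4.png",w);cv2.imwrite("pics/s4.png",q)
z=s["tool_pos"][2]+13.4
for b in blobs(w,(18,90,90),(35,255,255),(0,0,560,420),300): print("disc",b,onz(c,*b[1],z))
for b in blobs(w,(0,0,0),(180,255,70),(0,0,560,420),400): print("dark",b,onz(c,*b[1],111))
cv2.imwrite("pics/v4.png",np.hstack([w[:420,80:480],cv2.resize(q[100:240,220:320],(400,420))]))
E
```

```text
9.45 [ 506.80836397 -295.58433869  241.23652639] [ 1.79941136e+02 -6.19889383e-02  5.94619675e+00] 32.17516186223594
[ 587.65747783 -287.1708757   372.67188864]
disc (np.int32(3391), array([282.16248894, 303.63196697]), array([248, 273,  70,  62])) [ 508.75900075 -295.53254379  254.63652639]
dark (np.int32(2347), array([282.6331487 , 169.81849169]), array([256, 142,  54,  56])) [ 530.64721333 -293.90619935  111.        ]
dark (np.int32(44975), array([253.8942746 , 362.45560867]), array([  0, 220, 560, 200])) [ 347.19663247 -286.14758137  111.        ]
dark (np.int32(2339), array([471.77126977, 315.16160752]), array([440, 283,  64,  61])) [ 417.96774763 -473.11493464  111.        ]
```

View pics/v4.png

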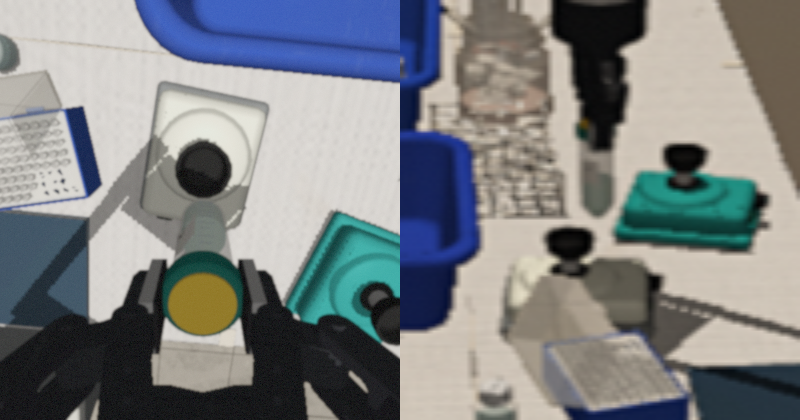

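The wrist view shows the cup at (283,170), about (530.6,-294), and the tube axis 22 mm short of it in line. The tube looks upright in the side view. I'll cross-check the foot and the cup from the side.

```bash
python3 - <<'E'
from h import *
c=get_calibration("side")
print("foot",onz(c,269.3,170.5,136.6),"cup",onz(c,262.5,179.5,111))
q=cv2.imread("pics/s4.png")
for b in blobs(q,(0,0,0),(180,255,60),(250,172,276,200),15): print(b,onz(c,b[2][0]+b[2][2]/2-.5,b[2][1]+4,111))
E
```

```text
foot [ 502.90451902 -299.66681757  136.6       ] cup [ 527.1588306  -284.47649664  111.        ]
(np.int32(125), array([262.064, 182.496]), array([257, 176,  11,  16])) [ 529.06774966 -281.49409775  111.        ]
```

Request:
step_arm:
  rows:
    - [[4,0,0],0]
    - [[12,0.4,4],0]
    - [[19,0.8,9],0]
    - [[23,0.8,14],0]
    - [[23,0.8,18],0]
    - [[23,0.8,18],0]
    - [[23,0.8,18],0]
    - [[23,0.8,18],0]

```text
time: 10.35
tool_pos: [529.6, -293.7, 222.6]
tcp_rot: [180.0, -0.0, 6.0]
ft_force: [0.5, -0.2, -0.4]
finger_gap: 31.6
grip_force: 49.5
```

```bash
python3 - <<'E'
from h import *
s=r.sense();print(s["time"],s["tool_pos"],s["tcp_rot"],s["finger_gap"],s["ft_force"])
w=snapshot("wrist");q=snapshot("side");t=snapshot("top")
cv2.imwrite("pics/w5.png",w);cv2.imwrite("pics/s5.png",q)
cv2.imwrite("pics/v5.png",np.hstack([cv2.resize(w[120:330,200:380],(420,490)),cv2.resize(q[130:220,230:300],(380,490),interpolation=cv2.INTER_CUBIC)]))
E
```

```text
10.35 [ 529.62353279 -293.72418499  222.56979208] [ 1.79985230e+02 -1.47085807e-02  5.96168003e+00] 31.60563616879507 [ 0.47920594 -0.20223955 -0.41133586]
```

View pics/v5.png

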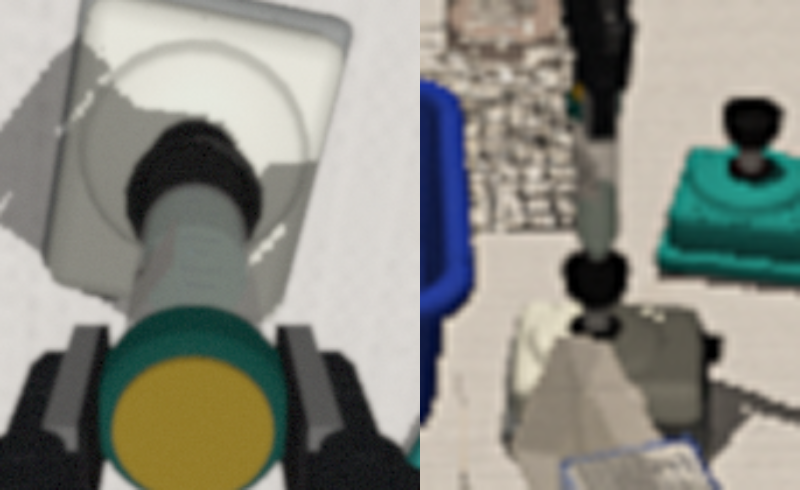

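The wrist view shows the foot over the cup mouth: foot at crop (195,190), cup at (195,180). The side view agrees, with foot and cup both at about x = 597. I'm lowering into the cup gently.

Request:
step_arm:
  rows:
    - [[0,0,2],0]
    - [[0,0,5],0]
    - [[0,0,9],0]
    - [[0,0,13],0]
    - [[0,0,17],0]
    - [[0,0,20],0]
    - [[0,0,21],0]
    - [[0,0,21],0]
    - [[0,0,21],0]
    - [[0,0,21],0]

```text
time: 11.5
tool_pos: [529.8, -293.7, 201.6]
tcp_rot: [180.0, -0.0, 6.0]
ft_force: [0.6, 0.5, -0.2]
finger_gap: 31.5
grip_force: 49.5
```

Request:
step_arm:
  rows:
    - [[0,0,1],0]
    - [[0,0,2],0]
    - [[0,0,3],0]
    - [[0,0,4],0]
    - [[0,0,4],0]
    - [[0,0,4],0]
    - [[0,0,4],0]

```text
time: 12.2
tool_pos: [529.8, -293.7, 197.6]
tcp_rot: [180.0, -0.0, 6.0]
ft_force: [-0.5, 0.4, 2.8]
finger_gap: 31.5
grip_force: 49.7
```

Request:
step_arm:
  rows:
    - [[0,0,1],0]
    - [[0,0,2],0]
    - [[0,0,3],0]
    - [[0,0,3],0]
    - [[0,0,3],0]
    - [[0,0,3],0]

```text
time: 12.8
tool_pos: [529.7, -293.6, 194.4]
tcp_rot: [180.0, -0.0, 6.0]
ft_force: [0.6, 0.0, 3.6]
finger_gap: 31.8
grip_force: 49.9
```

```bash
python3 - <<'E'
from h import *
for i in range(4):
    s=r.sense();print(s["time"],s["tool_pos"],s["ft_force"],s["wrist_torque"]);w=snapshot("wrist")
E
```

```text
12.8 [ 529.73846991 -293.63158385  194.41548997] [0.57272948 0.04130119 3.61662906] [ 0.08417764 -0.05615009  0.0275907 ]
12.85 [ 529.72398504 -293.66744287  194.42581811] [0.94190074 0.10014272 4.08888744] [0.06039715 0.0120781  0.05356344]
12.9 [ 529.7481224  -293.64180056  194.43570427] [-0.09447049  1.12793022  5.0438988 ] [ 0.07068408  0.02147202 -0.03855553]
12.95 [ 529.71960208 -293.63287341  194.39022147] [0.50396955 0.42878723 4.13430276] [ 0.04732926 -0.03622298  0.04520535]
```

Force is about 4.2 N, so the cup is about 3.5 mm down, which agrees with the geometry. I'm pressing 3.5 mm further and holding.

Request:
step_arm:
  rows:
    - [[0,0,0.7],0]
    - [[0,0,1.4],0]
    - [[0,0,2.1],0]
    - [[0,0,2.8],0]
    - [[0,0,3.5],0]
    - [[0,0,3.5],0]
    - [[0,0,3.5],0]
    - [[0,0,3.5],0]

```text
time: 13.8
tool_pos: [529.8, -293.6, 191.0]
tcp_rot: [180.0, -0.0, 6.0]
ft_force: [0.7, 0.3, 5.3]
finger_gap: 31.5
grip_force: 50.1
```

```bash
python3 - <<'E'
from h import *
F=[];
for i in range(10):
    s=r.sense();F.append(s["ft_force"]);w=snapshot("wrist")
q=snapshot("side");c=get_calibration("wrist")
print(s["time"],s["tool_pos"],np.mean(F,0),s["finger_gap"])
for b in blobs(w,(18,90,90),(35,255,255),(0,0,560,420),300): print("disc",b,onz(c,*b[1],s["tool_pos"][2]+13.4))
cv2.imwrite("pics/v6.png",np.hstack([cv2.resize(w[120:330,200:380],(420,490)),cv2.resize(q[130:220,230:300],(380,490),interpolation=cv2.INTER_CUBIC)]))
E
```

```text
14.25 [ 529.82301539 -293.65650039  191.06581411] [0.03704859 0.43924882 5.51562526] 31.53137034045386
disc (np.int32(3400), array([282.14529412, 303.64264706]), array([248, 273,  70,  62])) [ 531.76990766 -293.62236435  204.46581411]
```

View pics/v6.png

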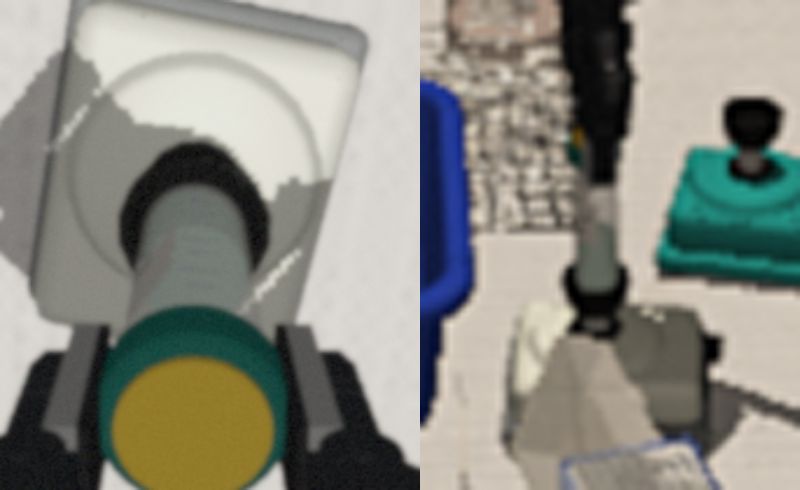

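The foot sits in the cup and the rim has visibly dropped. The disc pixel hasn't moved, so the tube isn't slipping. Force is 5.5 N, about 6–6.5 mm. I'm holding for over 3 s.

Request:
step_arm:
  rows:
    - [[0,0,0.3],0]
    - [[0,0,0.3],0]
    - [[0,0,0.3],0]
    - [[0,0,0.3],0]
    - [[0,0,0.3],0]
    - [[0,0,0.3],0]
    - [[0,0,0.3],0]
    - [[0,0,0.3],0]
    - [[0,0,0.3],0]
    - [[0,0,0.3],0]
    - [[0,0,0.3],0]
    - [[0,0,0.3],0]

```text
time: 15.55
tool_pos: [529.8, -293.7, 190.8]
tcp_rot: [180.0, -0.0, 6.0]
ft_force: [-0.2, 0.2, 5.2]
finger_gap: 31.5
grip_force: 50.1
```

Request:
step_arm:
  rows:
    - [[0,0,0],0]
    - [[0,0,0],0]
    - [[0,0,0],0]
    - [[0,0,0],0]
    - [[0,0,0],0]
    - [[0,0,0],0]
    - [[0,0,0],0]
    - [[0,0,0],0]
    - [[0,0,0],0]
    - [[0,0,0],0]
    - [[0,0,0],0]
    - [[0,0,0],0]

```text
time: 16.75
tool_pos: [529.8, -293.6, 190.8]
tcp_rot: [180.0, -0.0, 6.0]
ft_force: [-0.2, 0.4, 6.2]
finger_gap: 31.7
grip_force: 50.1
```

Request:
step_arm:
  rows:
    - [[0,0,0],0]
    - [[0,0,0],0]
    - [[0,0,0],0]
    - [[0,0,0],0]
    - [[0,0,0],0]
    - [[0,0,0],0]
    - [[0,0,0],0]
    - [[0,0,0],0]
    - [[0,0,0],0]
    - [[0,0,0],0]
    - [[0,0,0],0]
    - [[0,0,0],0]

```text
time: 17.95
tool_pos: [529.8, -293.7, 190.8]
tcp_rot: [180.0, -0.0, 6.0]
ft_force: [0.3, 0.4, 6.0]
finger_gap: 31.7
grip_force: 50.1
```

```bash
python3 - <<'E'
from h import *
s=r.sense();print(s["time"],s["tool_pos"],s["ft_force"],s["grip_force"]);print(r.hand_in())
E
```

```text
17.95 [ 529.84170423 -293.65404619  190.81253314] [0.27476386 0.4395582  5.97643074] 50.094395613705274
the job is handed in; nothing more can be done
None
```

I handed the job in at about 18 s with the sample tube still gripped upright in the white mixer's cup; force and geometry put the cup about 6.5 mm down, held over 3 s, but no verdict came back.

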